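# Zero the charger's crossbar lever and set it to the third click

### The job

Two torch chargers stand on the bench: on the one whose lever carries a crossbar, set the charge level by pushing with the fingertips: push the lever back to its home stop, where the ticks are shortest, then push it up three clicks and leave it seated in the third notch, without ever running on into the fourth. Do not grip the lever, do not shift the round-knobbed lever of the other charger, and leave the loose things standing where they are.

Things in the scene. Friction and masses are not known exactly. Their poses are not given: they have to be found in the camera images.
- bar_unit: The charger to set: grey steel case, 96 (x) x 176 (y) x 46 mm high, fixed, flat, turned in yaw (its +y points roughly to the robot's right). Origin: centre of its underside, z up. A slot in the top runs along y. White ticks on its +x side mark the notches, from y = -42 mm (home, shortest) to +42 mm (longest). Only the lever and, at y = -75 to -65 mm, a 4 mm high plate stand above the top.
- bar_lever (a joint): Travel of the crossbar lever in m along the case's +y: 0 at the home stop, 0.084 at the far stop. A sprung ball clicks in every 14 mm: home 0 (not counted), clicks 0.014, 0.028, 0.042, 0.056 ... Leaving a notch takes about 6 N, easing to nothing half-way on, whence the lever snaps ahead of the finger into the next notch and stays. It starts near the first or second.
- bar_lever_grip (a point): Centre of the crossbar: black, 52 mm long across the slide (the case's x), 14 mm thick along it, 16 mm high, edges rounded; centre 98 mm above the bench, top of the bar 106 mm; on a stem 8 x 6 mm. In the case's frame it is at x = +4 mm, y = -42 mm + travel. Axes as the case's.
- knob_unit: The other charger: the same case, told apart by its lever with a round knob; it is to be left as it is. Origin: centre of its underside; axes as on the other.
- knob_lever_grip (a point): Centre of the round black knob, 29 mm in diameter and 28 mm high, 100 mm above the bench, on the other charger's lever. It stands about its fourth notch.
- red_driver: Bystander, loose: red screwdriver; leave it where it lies. Origin at the centre of its underside.
- slim_torch: Bystander, loose: slim black torch; leave it where it lies. Origin at the centre of its underside.
- nut: Bystander, loose: nut; leave it where it lies. Origin at the centre of its underside.
- small_carton: Bystander, loose: small plain white carton, 64 x 64 x 85 mm; leave it where it lies. Origin at the centre of its underside.
- red_pliers: Bystander, loose: red-handled pliers; leave it where it lies. Origin at the centre of its underside.

How it is judged:
On the way, in this order (a step that is already met when the one before it is completed fails the run):
1. the crossbar lever is pushed home against its stop (within 2.5 mm) (value of joint bar_lever below 0.0025 m), for 0.1 s.
2. the crossbar lever has come up to the third notch (value of joint bar_lever between 0.038 and 0.046 m), for 0.2 s.
At the end, for the whole second after the job is handed in: The crossbar lever rests in its third notch (42 mm from home, within 4 mm), and the round-knobbed lever is where it was (within 7 mm) (all of step 2 and velocity of joint bar_lever between -0.005 and 0.005 m/s and distance of knob_lever_grip from where it was at the start of the episode below 0.007 m); the robot touches nothing.
It fails at once if the crossbar lever runs on into the fourth notch (more than 50 mm from home) (value of joint bar_lever above 0.05 m).
It fails at once if the crossbar is gripped between the fingers instead of pushed (y of the grasp point in the frame of bar_lever_grip between -0.006 and 0.006 m and x of the grasp point in the frame of bar_lever_grip between -0.03 and 0.03 m and z of the grasp point in the frame of bar_lever_grip below 0.014 m and contact force between the fingers and bar_unit above 0.5 N).
It fails at once if the round-knobbed lever is shifted by more than 7 mm (distance of knob_lever_grip from where it was at the start of the episode above 0.007 m).
It fails at once if a loose thing is lifted or shifted by more than 25 mm (distance of any of red_driver, slim_torch, nut, small_carton, red_pliers from where it was at the start of the episode above 0.025 m).
It also fails if it takes over 67 s, if anything falls off the work surface, if the arm or the gripper's body presses on something with over 40 N, if the wrist force passes 120 N, or if a joint passes its speed limit or range.

### The arm

A 7-joint arm with a two-finger parallel gripper is mounted at the origin on the work surface; the furniture and walls round the work are solid. World frame = base frame: x ahead of the robot, y to its left, z up, the work surface at z = 0. Lengths are in m, angles in rad, forces in N, time in s.
With the tool pointing down it reaches from about 0.425 to 0.825 m from the base axis. Payload 3.6 kg.
Tool frame: the origin (TCP) lies between the finger pads; the fingertips stand 17 mm ahead of it and the grasp point (between the pads) lies 2 mm behind it; z points along the fingers, x is the direction in which the jaws open and shut, and the axes are right-handed (so a half turn about z gives the same grasp; the last joint's range is limited). The gripper opens to 93 mm and grips with 3 to 60 N. Pads are 15 mm wide; open, the fingers measure 128 mm over their backs; the gripper's body (75 mm by 188 mm) begins 65 mm behind the grasp point.
Start: joints at [-1.343, 0.615, -0.013, 1.423, 0.008, 1.103, -0.04], TCP at [0.164, 0.629, 0.236] pointing down, gripper open.
Joint ranges: [-3.12, 3.12], [-0.3, 2.06], [-1.34, 1.32], [0.26, 2.42], [-1.36, 4.5], [0.01, 1.98], [-2.84, 2.84]. Speed limits (rad/s): [2.79, 2.79, 3.14, 3.14, 3.14, 3.14, 3.14].

### API

Orientations are given as a unit quaternion [w, x, y, z].
In Python, from cell import env gives the robot as it stands.
- The arm moves only by the tool apply_moves, never from a script. Its argument "steps" is a list that holds one entry, the list of rows, each a list of 7 numbers: the shift along the tool's x, y, z in mm, then the turn, a rotation vector about the tool's x, y, z in degrees, then the finger opening in mm, from 0 to 93. A call has 1 to 5 rows; each row is the pose to reach, as a shift and turn from the pose measured when the call began, along the tool's axes at that moment; what a row does not reach only later rows make up. A row lasts 1/8 s, in which the tool goes at most 62.5 mm and 10.7 degrees, less where a joint would pass 70% of its speed; a pose out of reach is approached as far as the arm can. A call with a gripper value outside its range is refused whole. The fingers move at their own pace and stop on an object; "squeeze" is the grip in N (left out, the last holds). Time passes only in rows, so rows that repeat a pose let the fingers close. It gives the time, the measured TCP pose, the force and the opening at its end, in the units of the state.
- env.state(): the state, without advancing time (a new reading comes with each control period).
- env.read_camera(name): name is "scene" or "top"; returns a dict with "img" (384x512x3 uint8, red, green, blue), "z_map" (384x512 float32, m along the optical axis (not along the pixel's ray), 0 where there is no reading), "fx", "fy", "cx", "cy" (pixels), "xyz" and "rotation" of the camera in the world. Camera axes: x right, y down, z forward; pixel columns grow to the right and rows downward; lengths in m; the calibration is good to about 2 mm. A picture is of the moment at which its call begins.
- env.sign_off(): hands the job in, once; it reports no verdict.
Trained networks look in the newest picture that a camera, given by its name, has taken for a name from the list of things; names that differ only in an ending like _2 or _b are one class to them, and where a whole thing is asked for, a point or a joint stands for the part that bears it (a point fixed in the world has none). Each returns a list of dicts, best first, with "p" (0 to 1); they miss things now and then, are a little off and sometimes report something else, mostly with a low value. They report only what shows in the picture. A call takes as long as a camera call.
- env.boxes_of(camera, thing): "at" ([row, column] in pixels, amid what is visible of it).
- env.trace(camera, thing): "region" (384x512 bool, what is visible of it) and "at" ([row, column] in pixels, amid what is visible of it).
- env.pinpoint(camera, thing): "at" ([row, column] in pixels: a listed point, or the origin of a listed thing).
The state is a dict: "time_s": time; "joint_pos": joint angles; "qd": joint speeds; "joint_efforts": joint torques, N m; "tcp_pos": TCP position; "tool_rot": TCP orientation; "wrist_force": force on the tool from outside, world axes, zero at the start; "torque": the same for the moment, N m; "opening": finger opening in m.
Only numpy, scipy, OpenCV 4.12 (cv2) and the standard library are available. Lean on these libraries where they do the work, as an engineer would, in place of code of your own. Each camera call takes 0.05 s, during which the arm holds its last target.

## Working session

There is one attempt and no reset: what is moved stays moved. The work goes in short steps, Python scripts to look and compute and a tool call to move; the robot and the scene stay as the last step left them, time stands still between calls to the robot, and variables do not carry over. Pictures are saved under pics/ and viewed, and the job is handed in when it is done.

Besides the shell and the picture viewer there is one more tool, called after ">>>" as name(argument=value, ...), one argument or row to a line, values as JSON. apply_moves: Moves the arm, as the interface text tells. Its arguments: {"type":"object","properties":{"steps":{"type":"array","items":{"type":"array","items":{"type":"array","items":{"type":"number"}}}},"squeeze":{"type":"number"}},"required":["steps"]}

```bash
mkdir -p pics; ls; cat > h.py <<'E'
import numpy as np, cv2
from cell import env
def save(c,n,crop=None,s=1):
    im=c["img"][:,:,::-1]
    if crop: im=im[crop[0]:crop[1],crop[2]:crop[3]]
    cv2.imwrite("pics/"+n,cv2.resize(im,None,fx=s,fy=s,interpolation=cv2.INTER_CUBIC))
def ray(c,at):
    r,k=at; d=np.array([(k-c["cx"])/c["fx"],(r-c["cy"])/c["fy"],1.])
    R=np.array(c["rotation"]); 
    if R.size==4:
        from scipy.spatial.transform import Rotation as Q
        R=Q.from_quat(R,scalar_first=True).as_matrix()
    return np.array(c["xyz"]),R.reshape(3,3)@d
def atz(c,at,z):
    o,d=ray(c,at); return o+d*(z-o[2])/d[2]
def dep(c,at):
    o,d=ray(c,at); return o+d*c["z_map"][int(round(at[0])),int(round(at[1]))]
E
python3 - <<'E'
from h import *
np.set_printoptions(precision=4,suppress=True)
print(env.state())
for n in ("scene","top"):
    c=env.read_camera(n); save(c,n+"1.png",None,1.5); print(n,c["xyz"],c["rotation"],c["fx"])
    for t in ("bar_lever_grip","knob_lever_grip","bar_unit","knob_unit"):
        for d in env.pinpoint(n,t)[:2]:
            z={"bar_lever_grip":.098,"knob_lever_grip":.1}.get(t,0)
            print(n,t,d["p"],d["at"],atz(c,d["at"],z),dep(c,d["at"]))
    for t in ("small_carton","red_driver","slim_torch","nut","red_pliers"):
        for d in env.boxes_of(n,t)[:1]: print(n,t,d["p"],d["at"],dep(c,d["at"]))
E
```

```text
pics
{'time_s': 0.0, 'joint_pos': array([-1.3425,  0.6159, -0.0126,  1.4249,  0.0081,  1.1034, -0.0404]), 'qd': array([ 0.0009,  0.0004,  0.0001,  0.0017, -0.0002,  0.0001,  0.0009]), 'joint_efforts': array([ -0.0002, -45.8937,   0.2091, -16.5745,  -0.061 ,   0.0204,
         0.0002]), 'tcp_pos': array([0.1637, 0.6283, 0.2345]), 'tool_rot': array([ 0.0008,  0.7912,  0.6116, -0.001 ]), 'wrist_force': array([-0.824 , -0.5477, -0.3607]), 'torque': array([-0.0275, -0.0247, -0.0274]), 'opening': 0.09279777646251001}
scene [1.2781 0.2954 1.1716] [-0.176   0.5057  0.8012 -0.2674] 383.4568077901409
scene bar_lever_grip 0.5 [192.9, 382.7] [0.3783 0.3599 0.098 ] [0.3849 0.3594 0.1058]
scene bar_lever_grip 0.37 [217.6, 282.3] [0.6232 0.0846 0.098 ] [0.5723 0.0683 0.0146]
scene knob_lever_grip 0.47 [184.6, 310.5] [0.4551 0.1206 0.1   ] [0.4662 0.123  0.1144]
scene bar_unit 0.89 [210.1, 369.2] [0.3951 0.3404 0.    ] [0.4301 0.3387 0.0464]
scene bar_unit 0.25 [194.8, 382.6] [0.3051 0.3676 0.    ] [0.3952 0.361  0.1084]
scene small_carton 0.84 [162.4, 170.8] [ 0.563  -0.3959  0.0708]
scene red_driv
[... 253 characters left out ...]
5
top bar_lever_grip 0.59 [228.8, 145.1] [0.3803 0.3654 0.098 ] [0.3798 0.364  0.1045]
top knob_lever_grip 0.41 [207.0, 217.0] [0.4643 0.1046 0.1   ] [0.4712 0.1084 0.0473]
top bar_unit 0.84 [226.3, 158.1] [0.399 0.337 0.   ] [0.3945 0.3276 0.0496]
top bar_unit 0.72 [204.6, 214.4] [0.4867 0.1222 0.    ] [0.4716 0.1135 0.111 ]
top knob_unit 0.57 [209.5, 211.1] [0.4673 0.1345 0.    ] [0.4612 0.1304 0.0482]
top small_carton 0.62 [189.8, 353.6] [ 0.539  -0.4045  0.0831]
top red_driver 0.46 [237.8, 201.0] [0.3546 0.1666 0.035 ]
top slim_torch 0.52 [147.7, 317.1] [ 0.7124 -0.2751  0.0324]
top nut 0.4 [227.2, 145.5] [0.3858 0.3632 0.1027]
top red_pliers 0.55 [145.7, 316.3] [ 0.7211 -0.2724  0.0298]
```

View pics/scene1.png

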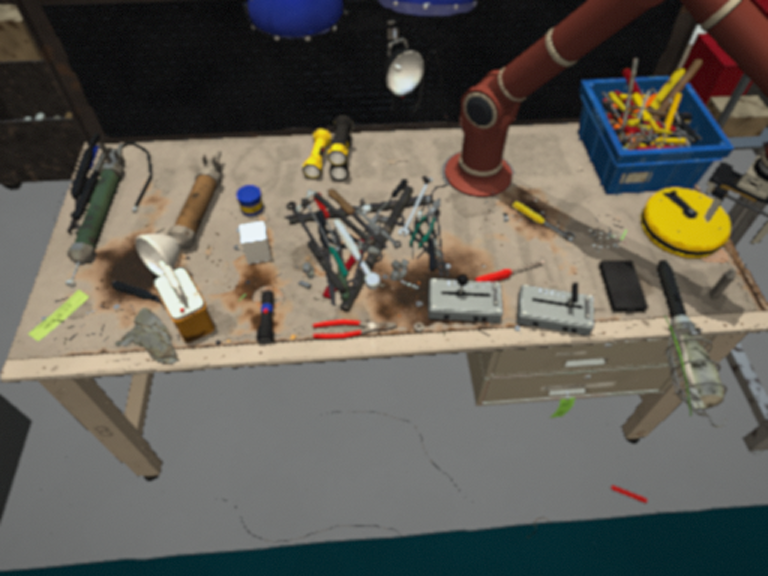

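View pics/top1.png

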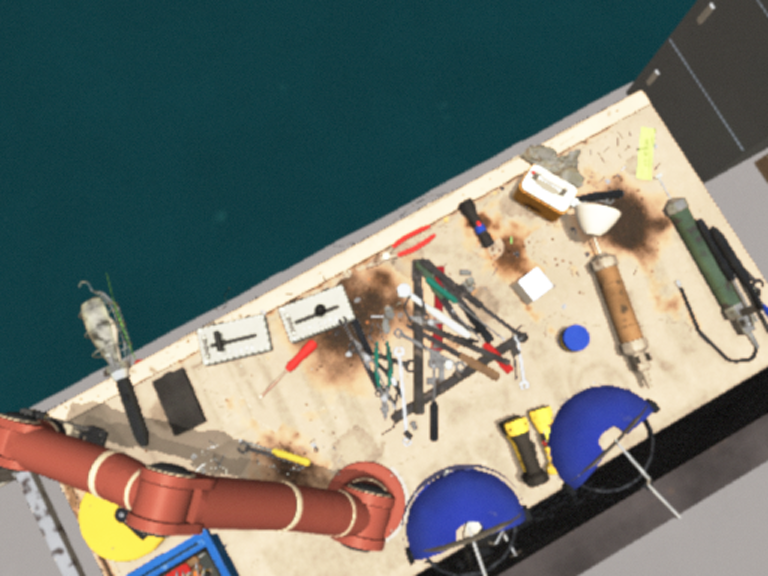

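```bash
python3 - <<'E'
from h import *
np.set_printoptions(precision=4,suppress=True)
for n,cr in (("scene",(170,230,270,410)),("top",(180,260,120,250))):
    c=env.read_camera(n); save(c,n+"2.png",cr,5.5)
    for t in ("bar_unit","knob_unit"):
      for d in env.trace(n,t)[:1]:
        reg=d["region"]; P=np.array([dep(c,(r,k)) for r,k in zip(*np.nonzero(reg))])
        m=(P[:,2]>.036)&(P[:,2]<.056); Q=P[m]
        rect=cv2.minAreaRect(Q[:,:2].astype(np.float32)); print(n,t,d["p"],m.sum(),rect,np.median(Q[:,2]),Q.mean(0))
        B=P[P[:,2]>.085]; 
        if len(B): print("bar",len(B),B.mean(0),B.min(0),B.max(0))
E
```

```text
scene bar_unit 0.67 1071 ((0.3998945355415344, 0.3361753225326538), (0.09661588817834854, 0.17417074739933014), 13.953343391418457) 0.046600650919048636 [0.4043 0.3358 0.0462]
bar 68 [0.4292 0.3594 0.1513] [0.3619 0.2954 0.0941] [1.2781 0.3744 1.1716]
top bar_unit 0.63 1054 ((0.3952421247959137, 0.3399091958999634), (0.09703538566827774, 0.17563998699188232), 14.989063262939453) 0.04697830728061125 [0.3945 0.3369 0.0469]
bar 68 [0.3659 0.3196 0.3186] [ 0.2263 -0.0277  0.0925] [0.4084 0.378  1.9168]
top knob_unit 0.6 1036 ((0.4653913974761963, 0.1352982521057129), (0.10088364779949188, 0.175103098154068), 21.570642471313477) 0.046430824988610286 [0.4633 0.1358 0.0465]
bar 54 [0.4426 0.106  0.2787] [ 0.2263 -0.0277  0.1001] [0.4784 0.134  1.9168]
```

```bash
true
```

```text
(no output)
```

View pics/scene2.png

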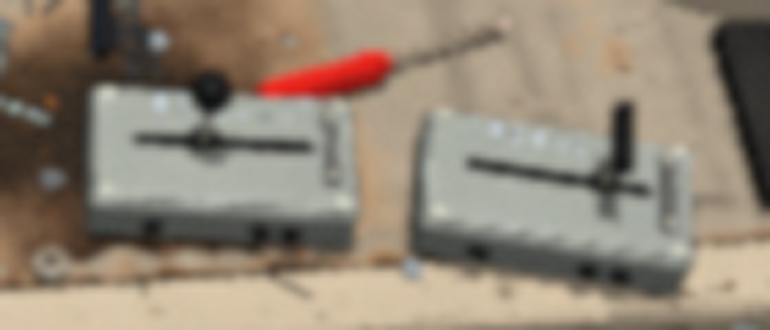

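View pics/top2.png

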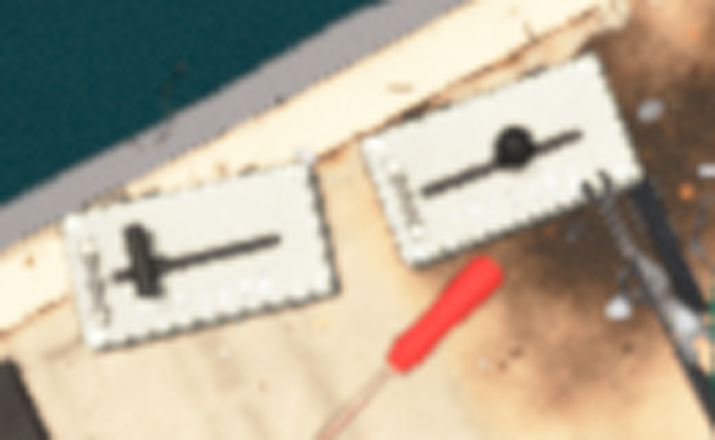

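```bash
cat >> h.py <<'E'
def pts(n,c,t="bar_unit"):
    d=env.trace(n,t)
    if not d: return None
    return np.array([dep(c,(r,k)) for r,k in zip(*np.nonzero(d[0]["region"])) if c["z_map"][r,k]>0])
E
python3 - <<'E'
from h import *
np.set_printoptions(precision=4,suppress=True)
Y=np.radians(14.4); ex=np.array([-np.cos(Y),-np.sin(Y)]); ey=np.array([np.sin(Y),-np.cos(Y)])
C=np.array([.3975,.338])
for n in ("scene","top"):
    c=env.read_camera(n); P=pts(n,c)
    m=(P[:,2]>.036)&(P[:,2]<.056); Q=P[m][:,:2]-C; u=Q@ex; v=Q@ey
    print(n,"case",np.percentile(u,[1,5,50,95,99]),np.percentile(v,[1,5,50,95,99]))
    B=P[(P[:,2]>.085)&(P[:,2]<.125)]; u=(B[:,:2]-C)@ex; v=(B[:,:2]-C)@ey
    print("bar",len(B),np.percentile(u,[2,50,98]),np.percentile(v,[2,25,50,75,98]),B[:,2].min(),np.median(B[:,2]))
    for d in env.pinpoint(n,"bar_lever_grip")[:1]:
        w=atz(c,d["at"],.098); print("pin",w,(w[:2]-C)@ex,(w[:2]-C)@ey)
E
```

```text
scene case [-0.0477 -0.0449 -0.007   0.0401  0.0452] [-0.0827 -0.0756  0.0052  0.0815  0.0874]
bar 65 [-0.0203  0.0001  0.0279] [-0.032  -0.0286 -0.0249 -0.0215 -0.02  ] 0.09500713206436973 0.10498848103679714
pin [0.3779 0.3587 0.098 ] 0.013833894392680091 -0.02494832168276347
top case [-0.0458 -0.0414  0.0034  0.0455  0.0489] [-0.0877 -0.0808  0.0031  0.0775  0.0836]
bar 60 [-0.0196  0.0057  0.0303] [-0.0381 -0.0339 -0.0294 -0.0264 -0.024 ] 0.08937723675019682 0.10500504761016394
pin [0.3962 0.3552 0.098 ] -0.0030577687946983724 -0.016978868203203868
```

>>> apply_moves(
  steps=[
    [[-30,40,0,0,0,9,0],[-65,85,0,0,0,18,0],[-100,130,0,0,0,27,0],[-135,175,0,0,0,36,0],[-165,215,0,0,0,45,0]],
  ],
  squeeze=10,
)

```text
time_s: 2.22
tcp_pos: [0.3317, 0.4133, 0.236]
tool_rot: [-0.0, 0.966, 0.259, 0.0]
wrist_force: [-0.5, 0.5, -0.5]
opening: 0.0474
```

```bash
cat >> h.py <<'E'
from scipy.spatial.transform import Rotation as Rn
Y=np.radians(14.4); ex=np.array([-np.cos(Y),-np.sin(Y)]); ey=np.array([np.sin(Y),-np.cos(Y)]); C=np.array([.3975,.338])
def goal(u,v,z):
    s=env.state(); R=Rn.from_quat(s["tool_rot"],scalar_first=True)
    p=np.append(C+u*ex+v*ey,z); tx=np.append(-ex,0);ty=np.append(ey,0)
    G=Rn.from_matrix(np.column_stack([tx,ty,[0,0,-1]]))
    print("t",s["time_s"],"tcp",s["tcp_pos"],"u,v",1e3*((s["tcp_pos"][:2]-C)@ex),1e3*((s["tcp_pos"][:2]-C)@ey),"F uvz",s["wrist_force"][:2]@ex,s["wrist_force"][:2]@ey,s["wrist_force"][2],"op",s["opening"])
    print("move",np.round(1e3*R.inv().apply(p-s["tcp_pos"]),1),np.round((R.inv()*G).as_rotvec(degrees=True),2))
E
python3 -c "
from h import *
goal(.004,.012,.2)"
```

```text
t 2.225 tcp [0.33167993 0.41329237 0.2360431 ] u,v 45.02775858296799 -89.29570235039269 F uvz 0.31981752981484807 -0.637287749170696 -0.47553363159997986 op 0.04743389840083708
move [ 12.2 108.6  36. ] [-1.000e-02 -5.000e-02  1.565e+01]
```

>>> apply_moves(
  steps=[
    [[4,36,0,0,0,8,0],[8,72,10,0,0,15.65,0],[12,108.6,20,0,0,15.65,0],[12.2,108.6,36,0,0,15.65,0],[12.2,108.6,36,0,0,15.65,0]],
  ],
)

```text
time_s: 2.85
tcp_pos: [0.3962, 0.3249, 0.1993]
tool_rot: [0.0, 0.992, 0.125, -0.001]
wrist_force: [-0.0, -1.0, -0.3]
opening: 0.0011
```

```bash
python3 -c "
from h import *
goal(.004,.012,.102)
for n,cr in (('scene',(150,240,300,430)),('top',(180,260,100,230))):
    c=env.read_camera(n); save(c,n+'3.png',cr,5.5)
"
```

```text
t 2.85 tcp [0.39615411 0.32488012 0.19934457] u,v 4.566388824442205 12.372980790557017 F uvz 0.27080418745717955 0.9286184314551372 -0.3143431847615035 op 0.0011043722005982387
move [ 0.7 -0.4 97.3] [ 0.03  0.08 -0.03]
```

View pics/scene3.png

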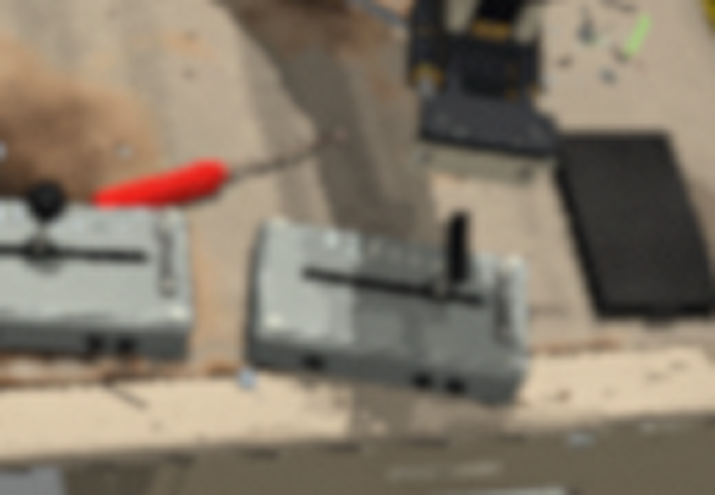

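View pics/top3.png

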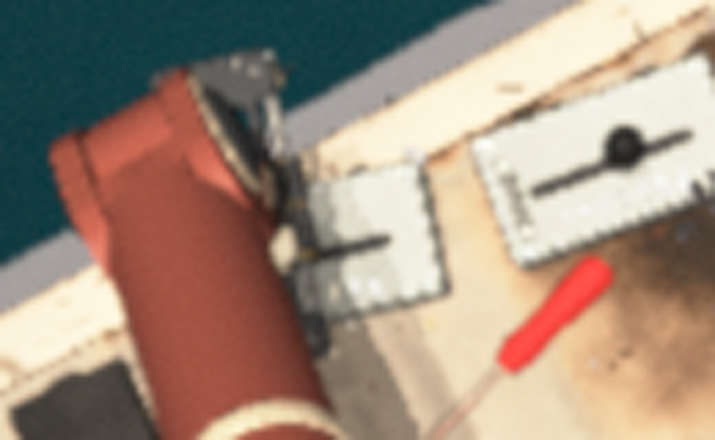

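```bash
python3 -c "
from h import *
c=env.read_camera('scene')
R=Rn.from_quat(c['rotation'],scalar_first=True).as_matrix()
for p in ([.396,.325,.182],[.396,.325,.21],[.39,.36,.098]):
    q=R.T@(np.array(p)-c['xyz']); print(q[1]/q[2]*c['fy']+c['cy'],q[0]/q[2]*c['fx']+c['cx'])
print(dep(c,(178,388)))
save(c,'scene4.png',(100,240,300,440),4)
"
```

```text
178.11394640525901 377.77034928772986
172.76618467846984 379.99143881085723
195.37291273805243 381.891804999224
[0.48354092 0.3485882  0.29535882]
```

View pics/scene4.png

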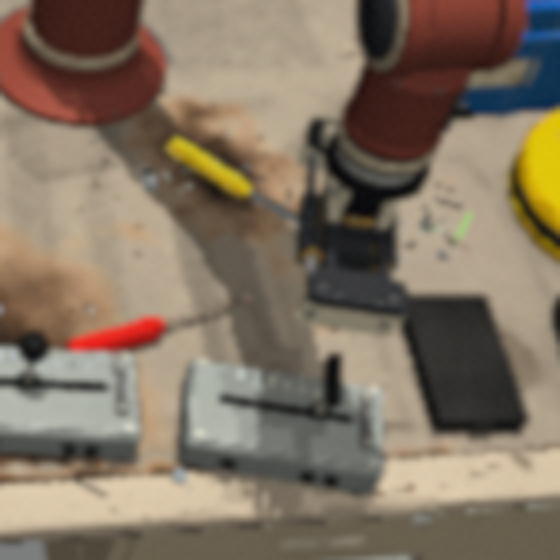

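>>> apply_moves(
  steps=[
    [[0,0,25,0,0,0,0],[0.5,-0.4,50,0,0,0,0],[0.7,-0.4,75,0,0,0,0],[0.7,-0.4,97,0,0,0,0],[0.7,-0.4,97,0,0,0,0]],
  ],
)

```text
time_s: 3.62
tcp_pos: [0.3964, 0.3272, 0.1029]
tool_rot: [-0.0, 0.992, 0.127, -0.0]
wrist_force: [-0.5, -0.2, 1.1]
opening: 0.0006
```

```bash
python3 -c "
from h import *
goal(.004,-.012,.102)
c=env.read_camera('scene');save(c,'scene5.png',(150,240,330,430),6)
"
```

```text
t 3.625 tcp [0.39640649 0.32722921 0.10294694] u,v 3.7377411395670292 10.160460271234813 F uvz 0.5698941690790935 0.08259490238455523 1.1073737008658617 op 0.0005933367642648265
move [ -0.2 -22.2   1. ] [-0.02  0.03  0.15]
```

View pics/scene5.png

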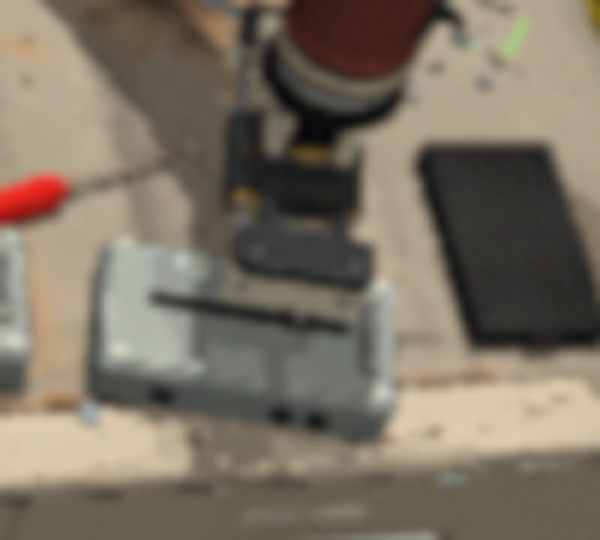

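>>> apply_moves(
  steps=[
    [[0,-10,1,0,0,0,0],[0,-18,1,0,0,0,0],[0,-21,1,0,0,0,0],[0,-24,1,0,0,0,0],[0,-26,1,0,0,0,0]],
  ],
)

```text
time_s: 4.3
tcp_pos: [0.3921, 0.3486, 0.1034]
tool_rot: [0.002, 0.992, 0.125, 0.001]
wrist_force: [2.6, -10.0, 7.1]
opening: 0.0001
```

```bash
python3 -c "
from h import *
goal(.004,-.028,.102)"
```

```text
t 4.3 tcp [0.39212125 0.34858815 0.10343905] u,v 2.576597296623041 -11.593139341883472 F uvz -0.012060202566906156 10.301110008735531 7.08306023613353 op 0.00012016445478848126
move [ -1.4 -16.4   1.4] [ 0.25 -0.06 -0.04]
```

>>> apply_moves(
  steps=[
    [[0,-5,0,0,0,0,0],[0,-7,0,0,0,0,0],[0,-9,0,0,0,0,0],[0,-10,0,0,0,0,0]],
  ],
)

```text
time_s: 4.8
tcp_pos: [0.3895, 0.3587, 0.1035]
tool_rot: [0.002, 0.992, 0.125, 0.001]
wrist_force: [-0.3, -0.3, 0.1]
opening: 0.0006
```

```bash
python3 -c "
from h import *
goal(.004,-.028,.102)"
```

```text
t 4.8 tcp [0.38952937 0.35874817 0.10346961] u,v 2.560355330108593 -22.078539455601508 F uvz 0.4143361778537497 0.22097913200864008 0.14383088606462233 op 0.000646591749539205
move [-1.4 -5.9  1.4] [ 0.2  -0.07 -0.06]
```

>>> apply_moves(
  steps=[
    [[0,-2,0,0,0,0,0],[0,-4,0,0,0,0,0],[0,-6,0,0,0,0,0],[0,-7,0,0,0,0,0]],
  ],
)

```text
time_s: 5.3
tcp_pos: [0.3887, 0.3617, 0.1035]
tool_rot: [0.004, 0.992, 0.124, 0.0]
wrist_force: [0.7, -9.3, 3.9]
opening: 0.0005
```

```bash
python3 -c "
from h import *
goal(.004,-.028,.102)"
```

```text
t 5.3 tcp [0.38866367 0.36174644 0.10350544] u,v 2.653221486204791 -25.19790985324234 F uvz 1.6669887718449583 9.181096912070007 3.8661130529063077 op 0.0005298937063358995
move [-1.4 -2.8  1.5] [ 0.52  0.02 -0.18]
```

>>> apply_moves(
  steps=[
    [[0,-5,0,0,0,0,0],[0,-7,0,0,0,0,0],[0,-8,0,0,0,0,0],[0,-8,0,0,0,0,0]],
  ],
)

```text
time_s: 5.8
tcp_pos: [0.3886, 0.3618, 0.1035]
tool_rot: [0.01, 0.993, 0.121, -0.0]
wrist_force: [2.9, -14.2, 7.0]
opening: 0.0005
```

```bash
python3 -c "
from h import *
goal(.004,-.028,.102)"
```

```text
t 5.8 tcp [0.38857716 0.36183365 0.10352154] u,v 2.7153230459380135 -25.303891300555776 F uvz 0.7346865593294134 14.493945174937139 6.975248891287618 op 0.0004674695190614946
move [-1.3 -2.7  1.5] [ 1.13  0.19 -0.44]
```

>>> apply_moves(
  steps=[
    [[0,10,0,0,0,0,0],[0,20,0,0,0,0,0],[0,20,-30,0,0,0,0],[0,20,-60,0,0,0,0],[0,20,-70,0,0,0,0]],
  ],
)

```text
time_s: 6.42
tcp_pos: [0.3937, 0.3452, 0.1754]
tool_rot: [0.008, 0.992, 0.122, 0.001]
wrist_force: [1.0, 0.3, -0.2]
opening: 0.0005
```

```bash
python3 -c "
from h import *
goal(.004,-.080,.175)
c=env.read_camera('scene');save(c,'scene6.png',(150,240,330,430),6)
P=pts('scene',c); B=P[(P[:,2]>.085)&(P[:,2]<.112)]; v=(B[:,:2]-C)@ey; u=(B[:,:2]-C)@ex
print(len(B),np.percentile(u,[2,50,98]),np.percentile(v,[2,25,50,75,98]))
"
```

```text
t 6.425 tcp [0.39373644 0.34521779 0.17542085] u,v 1.8503292956836315 -7.926984109175232 F uvz -1.0483901219337708 0.004677810940023512 -0.18597417086400986 op 0.00045794810618069516
move [ -2.6 -72.1  -0.8] [ 0.96  0.02 -0.38]
61 [-0.02036845 -0.00129119  0.02663659] [-0.04714841 -0.0420502  -0.03874674 -0.03535154 -0.03390048]
```

View pics/scene6.png

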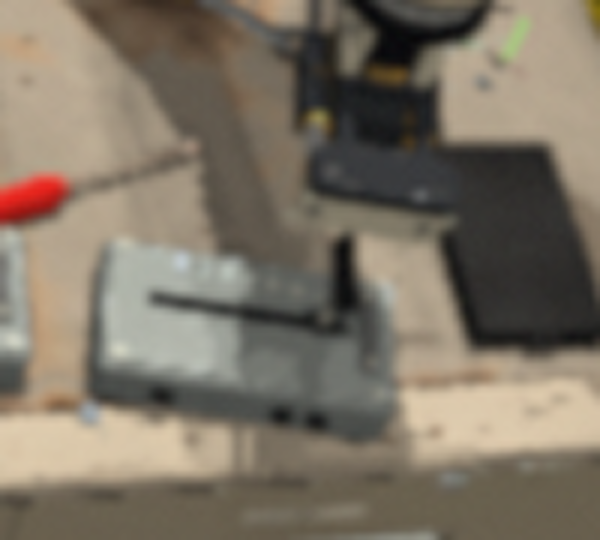

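>>> apply_moves(
  steps=[
    [[-1,-20,-1,0.5,0,0,0],[-2,-40,-1,1,0,-0.4,0],[-2.6,-60,-1,1,0,-0.4,0],[-2.6,-72,-1,1,0,-0.4,0],[-2.6,-72,-1,1,0,-0.4,0]],
  ],
)

```text
time_s: 7.15
tcp_pos: [0.3727, 0.4152, 0.1738]
tool_rot: [0.0, 0.992, 0.127, -0.001]
wrist_force: [-0.2, -0.7, -0.2]
opening: 0.0005
```

```bash
python3 -c "
from h import *
goal(.004,-.080,.104)"
```

```text
t 7.15 tcp [0.37267296 0.41523026 0.1738054 ] u,v 4.8406687563735025 -80.97816166849837 F uvz 0.36060296208394976 0.6090835304416414 -0.18694677068502913 op 0.0004629784547526782
move [ 1.   0.9 69.8] [0.03 0.12 0.15]
```

>>> apply_moves(
  steps=[
    [[0.5,1,20,0,0,0,0],[1,1,40,0,0,0,0],[1,1,60,0,0,0,0],[1,1,70,0,0,0,0],[1,1,70,0,0,0,0]],
  ],
)

```text
time_s: 7.78
tcp_pos: [0.3738, 0.4137, 0.1034]
tool_rot: [0.001, 0.992, 0.126, -0.001]
wrist_force: [-1.1, -0.1, 0.2]
opening: 0.0003
```

```bash
python3 -c "
from h import *
goal(.004,-.058,.104)"
```

```text
t 7.775 tcp [0.37379656 0.4137317  0.10338054] u,v 4.125043874106499 -79.2472544222236 F uvz 1.040521822322316 -0.1810643609201678 0.15119482284993915 op 0.00029586077254956084
move [ 0.1 21.2 -0.6] [0.09 0.18 0.11]
```

>>> apply_moves(
  steps=[
    [[0,10,0,0,0,0,0],[0,18,0,0,0,0,0],[0,22,0,0,0,0,0],[0,25,0,0,0,0,0],[0,27,0,0,0,0,0]],
  ],
)

```text
time_s: 8.4
tcp_pos: [0.3799, 0.392, 0.1042]
tool_rot: [-0.003, 0.992, 0.127, -0.0]
wrist_force: [-1.8, 9.3, -2.1]
opening: 0.0003
```

```bash
python3 -c "
from h import *
goal(.004,-.058,.104)"
```

```text
t 8.4 tcp [0.37990864 0.39201812 0.10419622] u,v 3.6049387577894616 -56.695833786982476 F uvz -0.5637337373920364 -9.435481915867667 -2.0677592063405505 op 0.0003065844815924374
move [-0.4 -1.3  0.2] [-0.31  0.01  0.23]
```

>>> apply_moves(
  steps=[
    [[0,3,0,0,0,0,0],[0,5,0,0,0,0,0],[0,6,0,0,0,0,0],[0,7,0,0,0,0,0],[0,7,0,0,0,0,0]],
  ],
)

```text
time_s: 9.02
tcp_pos: [0.3804, 0.3898, 0.1044]
tool_rot: [-0.006, 0.992, 0.129, 0.0]
wrist_force: [-1.8, 5.2, -2.4]
opening: 0.0006
```

```bash
python3 -c "
from h import *
goal(.004,-.048,.104)"
```

```text
t 9.025 tcp [0.38043458 0.3898298  0.10438478] u,v 3.6397334464356965 -54.44547256809803 F uvz 0.4302899569806989 -5.50647479565846 -2.4433692017829913 op 0.0005934540789829459
move [-0.4  6.4  0.3] [-0.66 -0.09  0.43]
```

>>> apply_moves(
  steps=[
    [[0,5,0,0,0,0,0],[0,6,0,0,0,0,0],[0,7,0,0,0,0,0],[0,7,0,0,0,0,0]],
  ],
)

```text
time_s: 9.52
tcp_pos: [0.3826, 0.3817, 0.1043]
tool_rot: [-0.005, 0.992, 0.128, -0.0]
wrist_force: [-0.2, -0.2, -0.4]
opening: 0.0005
```

```bash
python3 -c "
from h import *
goal(.004,-.048,.104)"
```

```text
t 9.525 tcp [0.38263117 0.38165551 0.10425976] u,v 3.545014829109845 -45.98171470941002 F uvz 0.2621254645845119 0.12915761576448842 -0.388784864364319 op 0.00046974063663070335
move [-0.4 -2.   0.3] [-0.57 -0.06  0.35]
```

>>> apply_moves(
  steps=[
    [[0,3,0,0.6,0,0,0],[0,5,0,0.6,0,0,0],[0,7,0,0.6,0,0,0],[0,7,0,0.6,0,0,0]],
  ],
)

```text
time_s: 10.02
tcp_pos: [0.3833, 0.3784, 0.1043]
tool_rot: [-0.013, 0.992, 0.129, -0.001]
wrist_force: [-1.9, 5.6, -2.7]
opening: 0.0003
```

```bash
python3 -c "
from h import *
goal(.004,-.036,.104)"
```

```text
t 10.025 tcp [0.38334375 0.37837767 0.10433967] u,v 3.669984477178697 -42.62964869715092 F uvz 0.49564190962261995 -5.8736054974132434 -2.664497904312007 op 0.0003406769335102342
move [-0.4  6.6  0.2] [-1.47 -0.12  0.46]
```

>>> apply_moves(
  steps=[
    [[0,5,0,-1,0,0,0],[0,6,0,-1,0,0,0],[0,7,0,-1,0,0,0],[0,7,0,-1,0,0,0]],
  ],
)

```text
time_s: 10.52
tcp_pos: [0.3848, 0.3728, 0.1042]
tool_rot: [-0.005, 0.992, 0.13, 0.001]
wrist_force: [-0.9, 2.2, -1.3]
opening: 0.0005
```

```bash
python3 -c "
from h import *
goal(.004,-.036,.104)"
```

```text
t 10.525 tcp [0.38476401 0.37282907 0.10415845] u,v 3.6742239307000215 -36.902163164921724 F uvz 0.2722425663361168 -2.364932313300973 -1.3413034900854715 op 0.0005349577436664145
move [-0.3  0.9  0.1] [-0.56 -0.14  0.54]
```

>>> apply_moves(
  steps=[
    [[0,2,0,-0.5,0,0,0],[0,4,0,-0.5,0,0,0],[0,4,0,-0.5,0,0,0]],
  ],
)

```text
time_s: 10.9
tcp_pos: [0.3862, 0.3677, 0.1041]
tool_rot: [0.0, 0.992, 0.129, 0.001]
wrist_force: [-0.3, -0.3, -0.3]
opening: 0.0006
```

```bash
python3 -c "
from h import *
goal(.004,-.029,.104)
c=env.read_camera('scene');save(c,'scene7.png',(150,240,330,430),6)
P=pts('scene',c); B=P[(P[:,2]>.085)&(P[:,2]<.112)]; v=(B[:,:2]-C)@ey; u=(B[:,:2]-C)@ex
print(len(B),np.percentile(u,[2,50,98]),np.percentile(v,[2,25,50,75,98]))
"
```

```text
t 10.9 tcp [0.38624924 0.36768642 0.10414577] u,v 3.514583742720136 -31.551714561181 F uvz 0.402123299469 0.2259031412923133 -0.3109267942114096 op 0.0005673854405884399
move [-0.5  2.5  0.1] [ 0.02 -0.13  0.46]
57 [-0.02096301  0.00175148  0.02450425] [-0.01880675 -0.01435668 -0.01109429 -0.00805849 -0.00564986]
```

View pics/scene7.png

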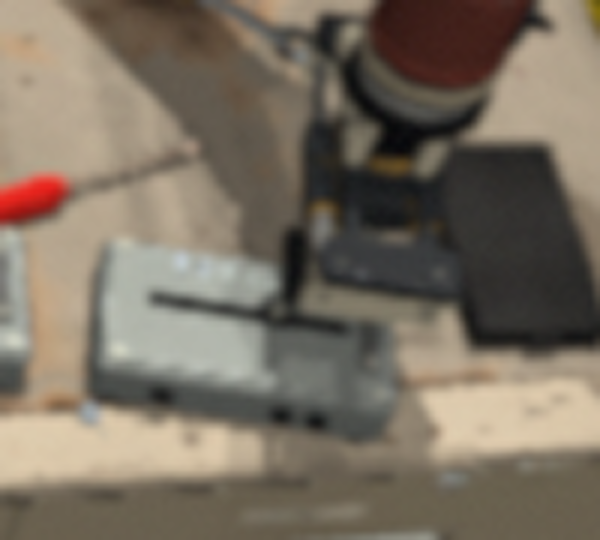

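>>> apply_moves(
  steps=[
    [[0,3,0,0,0,0,0],[0,5,0,0,0,0,0],[0,7,0,0,0,0,0],[0,7,0,0,0,0,0]],
  ],
)

```text
time_s: 11.5
tcp_pos: [0.3869, 0.365, 0.1043]
tool_rot: [-0.003, 0.991, 0.131, 0.001]
wrist_force: [-1.4, 6.8, -2.8]
opening: 0.001
```

```bash
python3 -c "
from h import *
goal(.004,-.020,.104)"
```

```text
t 11.5 tcp [0.38690258 0.36502934 0.10427007] u,v 3.542562911924782 -28.815638591562426 F uvz -0.32999276170946673 -6.907517030140281 -2.777908159598201 op 0.0010015734378893118
move [-0.6  8.8  0.2] [-0.31 -0.21  0.61]
```

>>> apply_moves(
  steps=[
    [[0,5,0,-0.3,0,0,0],[0,6,0,-0.3,0,0,0],[0,6,0,-0.3,0,0,0]],
  ],
)

```text
time_s: 11.88
tcp_pos: [0.387, 0.3646, 0.1043]
tool_rot: [-0.004, 0.991, 0.132, 0.002]
wrist_force: [-1.6, 8.8, -4.4]
opening: 0.0006
```

```bash
python3 -c "
from h import *
goal(.004,-.020,.104)"
```

```text
t 11.875 tcp [0.38697936 0.36461205 0.10433959] u,v 3.5719616110232675 -28.392361585020844 F uvz -0.6105740778085161 -8.951390459705692 -4.377373771327142 op 0.0005681681829555218
move [-0.5  8.4  0.3] [-0.44 -0.31  0.8 ]
```

>>> apply_moves(
  steps=[
    [[0,6,0,-0.4,0,0.5,0],[0,7,0,-0.4,0,0.5,0],[0,7,0,-0.4,0,0.5,0]],
  ],
)

```text
time_s: 12.25
tcp_pos: [0.3881, 0.3604, 0.1043]
tool_rot: [-0.002, 0.992, 0.129, 0.003]
wrist_force: [-0.6, 3.1, -1.5]
opening: 0.0005
```

```bash
python3 -c "
from h import *
goal(.004,-.020,.104)"
```

```text
t 12.25 tcp [0.38809591 0.36038402 0.10429726] u,v 3.541962809535364 -24.01948790143445 F uvz -0.19043305622904622 -3.1468696373668945 -1.4718429675980071 op 0.0005376901644049325
move [-0.5  4.   0.3] [-0.22 -0.36  0.44]
```

>>> apply_moves(
  steps=[
    [[0,2,0,0,0,0,0],[0,3,0,0,0,0,0],[0,4,0,0,0,0,0],[0,4,0,0,0,0,0]],
  ],
)

```text
time_s: 12.75
tcp_pos: [0.3895, 0.3554, 0.1043]
tool_rot: [-0.002, 0.992, 0.129, 0.003]
wrist_force: [0.2, 0.7, 0.4]
opening: 0.0004
```

```bash
python3 -c "
from h import *
goal(.004,-.040,.104)
c=env.read_camera('scene');save(c,'scene8.png',(150,240,330,430),6)
P=pts('scene',c); B=P[(P[:,2]>.085)&(P[:,2]<.112)]; v=(B[:,:2]-C)@ey; u=(B[:,:2]-C)@ex
print(len(B),np.percentile(u,[2,50,98]),np.percentile(v,[2,25,50,75,98]))
"
```

```text
t 12.75 tcp [0.38945813 0.3554379  0.10427889] u,v 3.4525855196348463 -18.889988475103408 F uvz -0.3862423073812119 -0.5867746920089018 0.43826975820297176 op 0.00042004909234304524
move [ -0.4 -21.1   0.3] [-0.16 -0.35  0.37]
48 [-0.01900642 -0.00265115  0.01980585] [-0.00464596 -0.00045845  0.00283244  0.00627381  0.00868456]
```

View pics/scene8.png

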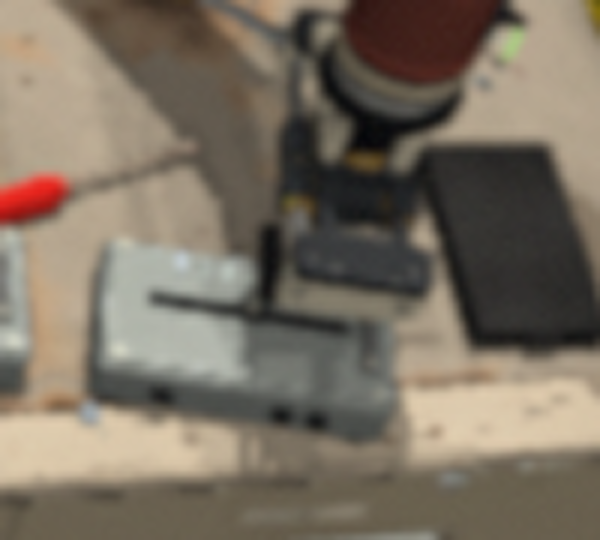

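>>> apply_moves(
  steps=[
    [[0,-10,0,0,0,0,0],[0,-20,0,0,0,0,0],[0,-25,-25,0,0,0,0],[0,-30,-60,0,0,0,0],[0,-50,-100,0,0,0,0]],
  ],
)

```text
time_s: 13.48
tcp_pos: [0.3758, 0.4036, 0.2051]
tool_rot: [-0.001, 0.992, 0.128, 0.002]
wrist_force: [1.0, 0.9, -0.5]
opening: 0.0009
```

>>> apply_moves(
  steps=[
    [[0,-40,0,0,0,0,0],[0,-80,0,0,0,0,0],[0,-100,0,0,0,0,0],[0,-100,0,0,0,0,0],[0,-100,0,0,0,0,0]],
  ],
)

```text
time_s: 14.1
tcp_pos: [0.3507, 0.4992, 0.2052]
tool_rot: [-0.0, 0.992, 0.128, 0.002]
wrist_force: [0.1, -0.2, -0.2]
opening: 0.0003
```

```bash
python3 -c "
from h import *
goal(.004,-.1,.2)
for n in('scene','top'):
  c=env.read_camera(n);save(c,n+'9.png',None,1.5)
  P=pts(n,c); B=P[(P[:,2]>.085)&(P[:,2]<.112)]; v=(B[:,:2]-C)@ey; u=(B[:,:2]-C)@ex
  print(n,len(B),np.percentile(u,[2,50,98]),np.percentile(v,[2,25,50,75,98]))
  for d in env.pinpoint(n,'knob_lever_grip')[:1]: print(d,atz(c,d['at'],.1))
  if n=='scene': save(c,'scene10.png',(150,240,270,430),5)
"
```

```text
t 14.1 tcp [0.3506953  0.49923556 0.20516153] u,v 5.236593542739222 -167.80989999608556 F uvz -0.04936624775638158 0.22603741544941883 -0.2366247284258502 op 0.00034189514302184485
move [ 0.9 67.8  5.1] [-0.02 -0.29  0.28]
scene 58 [-0.0218535  -0.00245184  0.0210785 ] [-0.00537774 -0.00105228  0.00267732  0.00598767  0.00792146]
{'at': [188.7, 309.2], 'p': 0.64} [0.47403324 0.12288171 0.1       ]
top 52 [-0.01975077  0.00660225  0.02931299] [-0.00916333 -0.0050516  -0.00186873  0.00191464  0.00450808]
{'at': [204.3, 214.8], 'p': 0.61} [0.47421348 0.11292961 0.1       ]
```

View pics/scene10.png

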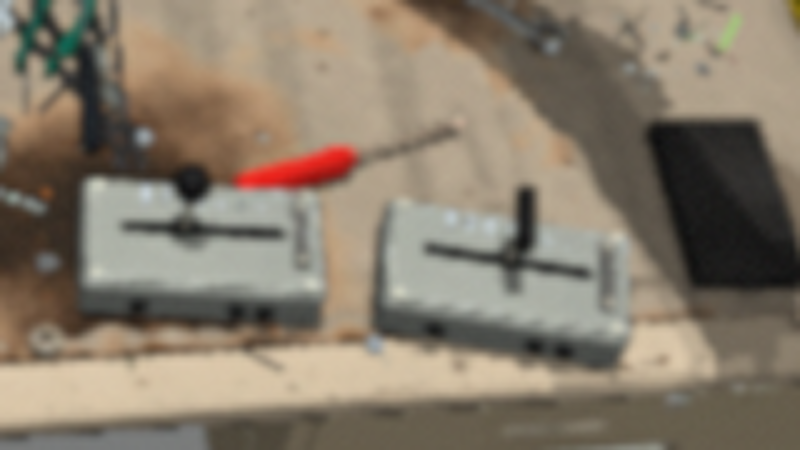

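View pics/top9.png

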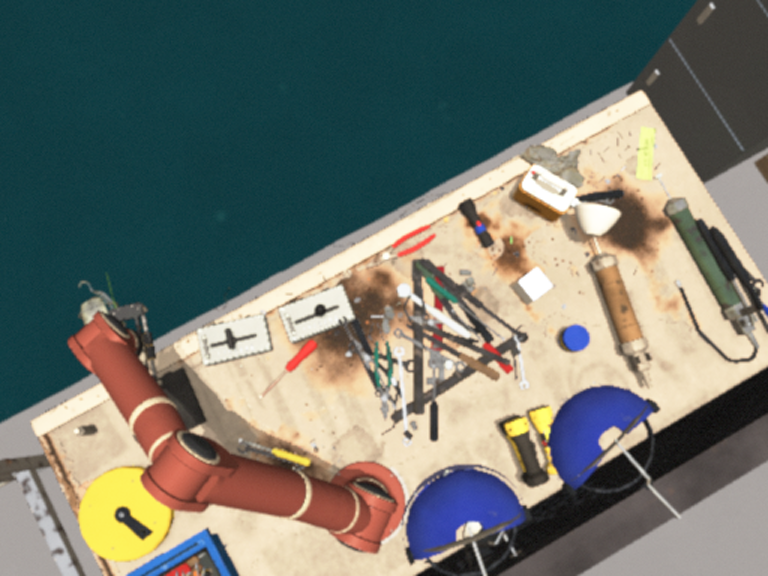

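```bash
python3 -c "
from cell import env
print(env.sign_off())"
```

```text
the job is handed in; nothing more can be done
None
```

The crossbar lever is in its third notch and the job is handed in, at about 14 s on the clock. The hand-in gave no verdict.

**What I did:** With the fingers closed, I pushed the crossbar lever from its first notch to the home stop. The stop held against 14.5 N without moving, and the camera showed the 14 mm shift. I then pushed from the other side one click at a time: three snaps, each needing about 6–9 N. After that I drew the arm well clear.

**Last checks:**
- **Lever position:** The scene camera puts the bar about 41.4 mm from home. Both cameras show it 27.5–27.7 mm beyond the first notch, where 28 mm is expected. It sits at mid-slot.
- **Arm clear:** The wrist force reads about zero.
- **Other things:** The knobbed lever and the loose things look unmoved in the pictures. I never went near them.

**What disagreed:**
- **Knob point finder:** Its later readings differ from the first by about 10–20 mm. They scatter by a similar amount between the two cameras, and the pictures show no movement, so I took it as network error.
- **Finger thickness:** The fingers came out about 9 mm half-thick where I had assumed 7.5 mm, so I worked from the contact points instead.
- **Nut:** I never reliably located it.

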